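# Open the parts cleaner and load the rocker cover

## Robot

A 6-joint arm with a two-finger parallel gripper is mounted at the origin on the work surface. World frame = base frame: x ahead of the robot, y to its left, z up, the work surface at z = 0. Lengths are in m, angles in rad, forces in N, time in s.
With the tool pointing down it reaches from about 0.35 to 0.95 m from the base axis. Payload 17.4 kg.
Tool frame: the origin (TCP) lies at the very end of the fingers, on their centre line; the grasp point (between the pads) lies manip.grip_depth behind it (manip.grip_depth is the distance from the TCP to the grasp point, in m); z points along the fingers, x is the direction in which the jaws open and shut, and the axes are right-handed (so a half turn about z gives the same grasp; the last joint's range is limited). The gripper opens to 93 mm and grips with 3 to 60 N. Pads are 15 mm wide; open, the fingers measure 128 mm over their backs; the gripper's body (75 mm by 188 mm) begins 65 mm behind the grasp point.
Start: joints at [-1.303, 0.116, 1.442, -0, 1.584, -0.038], TCP at [0.203, -0.644, 0.219] pointing down, gripper open.
Joint ranges: [-2.83, 2.83], [-0.83, 2.19], [0.07, 2.5], [-1.14, 4.28], [0.01, 3], [-2.97, 2.97]. Speed limits (rad/s): [1.89, 1.89, 2.22, 3.14, 3.14, 3.14].

## Interface

Orientations are given as a unit quaternion [x, y, z, w].
In Python, from cell import manip gives the robot as it stands.
- The arm moves only by the tool move_arm, never from a script. Its argument "motion" is one flat list of numbers, 6 for each row, row after row: the shift along the tool's x, y, z in cm, then the turn, a rotation vector about the tool's x, y, z in degrees. A call has 1 to 20 rows; each row shifts and turns the commanded pose from where the row before left it, along the tool's axes as they then stand; what a row does not reach is not made up. A row lasts 1/10 s, in which the tool goes at most 50 mm and 8.59 degrees, less where a joint would pass 70% of its speed; a pose out of reach is approached as far as the arm can. A call with a gripper value outside its range is refused whole. "claw" is the finger opening in cm, from 0 to 9.3, set as the call begins (left out, the last holds). The fingers move at their own pace and stop on an object; the grip force is fixed at half the most. Time passes only in rows, so rows that do not move let the fingers close. It gives the time, the measured TCP pose, the force and the opening at its end, in the units of the state.
- manip.observe(): the state, without advancing time (a new reading comes with each control period).
- manip.get_image(name): name is "scene" or "top"; returns (picture, depth): 420x560x3 uint8, red, green, blue; 420x560 float32, m along the optical axis (not along the pixel's ray), 0 where there is no reading.
- manip.camera_params(name): a dict with "fx", "fy", "cx", "cy" (pixels), "k1" (the pictures are not rectified: a ray, as slopes to the right and down, at radius r is drawn at 1 + k1 r^2 times it, then the intrinsics apply), "world_to_cam" (4x4, takes a point from world to camera coordinates). Camera axes: x right, y up, looking along -z (the intrinsics and any distortion apply to the point x, -y, -z); pixel columns grow to the right and rows downward; lengths in m; the calibration is good to about 2 mm. A picture is of the moment at which its call begins. camera_params takes no time and is no camera call.
- manip.finish_job(): hands the job in, once; it reports no verdict.
Trained networks look in the newest picture that a camera, given by its name, has taken for a name from the list of things; names that differ only in an ending like _2 or _b are one class to them, and where a whole thing is asked for, a point or a joint stands for the part that bears it (a point fixed in the world has none). Each returns a list of dicts, best first, with "score" (0 to 1); they miss things now and then, are a little off and sometimes report something else, mostly with a low value. They report only what shows in the picture. A call takes as long as a camera call. They do not tell look-alikes from the thing itself.
- manip.silhouettes(camera, thing): "pixels" (420x560 bool, what is visible of it) and "box" ([centre column, centre row, width, height] in pixels, round what is visible of it).
The state is a dict: "time_s": time; "joints": joint angles; "qd": joint speeds; "effort": joint torques, N m; "ee_pos": TCP position; "eef_rot": TCP orientation; "force": force on the tool from outside, world axes, zero at the start; "moment": the same for the moment, N m; "gripper_width": opening from 0.0 (shut) to 1.0 (fully open).
Only numpy, scipy, OpenCV 4.12 (cv2) and the standard library are available. Lean on these libraries where they do the work, as an engineer would, in place of code of your own. Each camera call takes 0.05 s, during which the arm holds its last target.

## Task

First swing the cleaner's lid up and over until it leans back and stays open on its own, without flinging it. Then draw the rocker cover completely out from under the wooden step shelf, let it stand on the open bench, take it again by the round neck on its top and lower it, without dropping it, into the cleaner's well so that it rests flat on the floor of the well. Leave the lid open and the other things on the bench where they are.

Things in the scene. Friction and masses are not known exactly. Their poses are not given: they have to be found in the camera images.
- cleaner: Fixed bench-top parts cleaner, blue and steel box 270 (x) x 170 (y) x 105 mm high; origin at the centre of its underside, on the bench. In the middle of its top an open well 200 (x) x 84 (y) mm, 50 mm deep, floor 55 mm above the bench. The lid is hinged along the top of its -y side (hinge along x) and leans out beyond that side when open.
- well_floor (a point): Centre of the floor of the well; axes as the cleaner's (z up), rim 50 mm above it.
- lid (a joint): Lid angle: 0 = shut flat, grows as the bar edge rises, to a stop at 1.95 rad, leaning back past upright. Let go below about 1.4 rad it falls shut; past about 1.55 rad it falls back to the stop by itself and stays. Damped hinge; the lid weighs 0.35 to 0.65 kg.
- lid_hinge (a point): Middle of the lid's hinge line, 105 mm above the bench; the hinge line runs along the cleaner's x axis. The lid panel reaches 170 mm from it and is 8 mm thick.
- lid_bar (a point): Middle of the lid's red round grip bar, 14 mm thick, 120 mm long, parallel to the hinge; it turns between fingers that pinch it. In the lid's frame it is 210 mm in y from the hinge and 40 mm above it (40 mm beyond the free edge, 32 mm above the lid's top), on two stays at its ends, open below. Axes: x along the bar, y from hinge to free edge, z out of the lid's top.
- shelf: Fixed wooden step shelf: roof 200 (x) x 160 (y) mm, underside 100 mm and top 115 mm above the bench; 12 mm side walls at its +-x ends, open to -y and +y. Goods stand on the rear (+y) half of the roof, up to 190 mm above the bench. Origin on the bench under the middle of the roof. Its -y side faces the cleaner; the roof's edge there is at y = -80 mm.
- cover_center (a point): Centre of the block of the loose aluminium rocker cover: 62 (x) x 180 (y) x 45 mm high, point 22.5 mm above its underside. A dark round neck, 34 mm thick, 40 mm tall, stands on the middle of its top (22.5 to 62.5 mm above the point). 0.35 to 0.65 kg, centred. At the start about 72 mm of its -y end sticks out of the shelf's -y side, the neck under the roof.
There are look-alikes about, which are no part of the job. What is shaped like the part that bears cover_center but turquoise is not meant.

How it is judged:
By the outcome, as a careful person would: the job done as asked, in the order asked, and still so for the second after the job is handed in, with the robot touching nothing.
It also fails if it takes over 72 s, if anything falls off the work surface, if the arm or the gripper's body presses on something with over 40 N, if the wrist force passes 120 N, or if a joint passes its speed limit or range.

## Working session

There is one attempt and no reset: what is moved stays moved. The work goes in short steps, Python scripts to look and compute and a tool call to move; the robot and the scene stay as the last step left them, time stands still between calls to the robot, and variables do not carry over. Pictures are saved under pics/ and viewed, and the job is handed in when it is done.

Besides the shell and the picture viewer there is one more tool, called after "Emit:" as name(argument=value, ...) on one line, values as JSON. move_arm: Moves the arm, as the interface text tells. Its arguments: {"type":"object","properties":{"motion":{"type":"array","items":{"type":"number"}},"claw":{"type":"number"}},"required":["motion"]}

```bash
ls; mkdir -p pics
python3 - <<'E'
from cell import manip
import cv2, numpy as np
print(manip.observe(), manip.grip_depth)
for n in("scene","top"):
    im,d=manip.get_image(n); cv2.imwrite(f"pics/{n}0.png",cv2.cvtColor(im,cv2.COLOR_RGB2BGR)); np.save(f"pics/{n}0.npy",d)
    print(n,manip.camera_params(n))
E
```

```text
pics
{'time_s': 0.0, 'joints': array([-1.30277715e+00,  1.16456902e-01,  1.44226975e+00,  2.52866580e-05,
        1.58396792e+00, -3.78121569e-02]), 'qd': array([ 0.0008074 ,  0.00052147,  0.000199  , -0.00065062, -0.00234098,
        0.00084611]), 'effort': array([ 3.98076882e-04, -7.21268892e+01, -6.22605586e+01,  7.80431461e-02,
        2.37572193e-02, -9.90042463e-05]), 'ee_pos': array([ 0.2031712 , -0.64348847,  0.217922  ]), 'eef_rot': array([ 8.06562441e-01, -5.91148649e-01, -4.23899187e-04, -3.52172097e-04]), 'force': array([ 0.49461622,  0.70612895, -0.01050201]), 'moment': array([ 0.03449543, -0.01015908, -0.03724378]), 'gripper_width': 0.9995932863591276} 0.0188
scene {'fx': 505.6263109417203, 'fy': 505.6263109417203, 'cx': 277.72710082239854, 'cy': 216.4853339776957, 'k1': -0.13375218982031198, 'world_to_cam': array([[ 0.24478181,  0.96955249,  0.00705904, -0.1983588 ],
       [-0.70685221,  0.17346532,  0.68576215,  0.23463835],
       [ 0.6636579 , -0.1728518 ,  0.72779148, -1.4758992 ],
       [ 0.        ,  0.        ,  0.        ,  1.        ]])}
top {'fx': 443.96103402160475, 'fy': 443.96103402160475, 'cx': 268.6061652229961, 'cy': 204.0840827000221, 'k1': -0.03538341109939168, 'world_to_cam': array([[-1.46968555e-02, -9.99890667e-01, -1.62958293e-03,
         8.65341333e-02],
       [ 9.91687087e-01, -1.47845927e-02,  1.27820724e-01,
        -5.05695225e-01],
       [-1.27830841e-01,  2.62526357e-04,  9.91795950e-01,
        -1.07750215e+00],
       [ 0.00000000e+00,  0.00000000e+00,  0.00000000e+00,
         1.00000000e+00]])}
```

View pics/scene0.png

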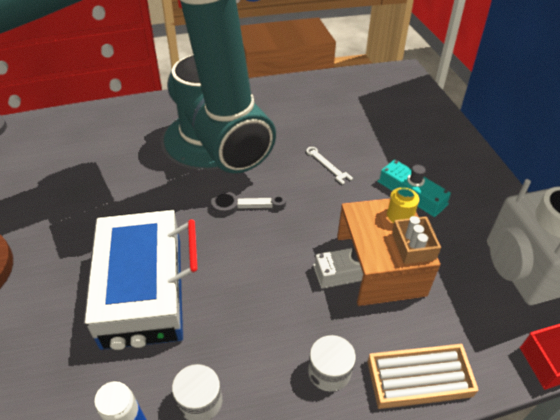

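View pics/top0.png

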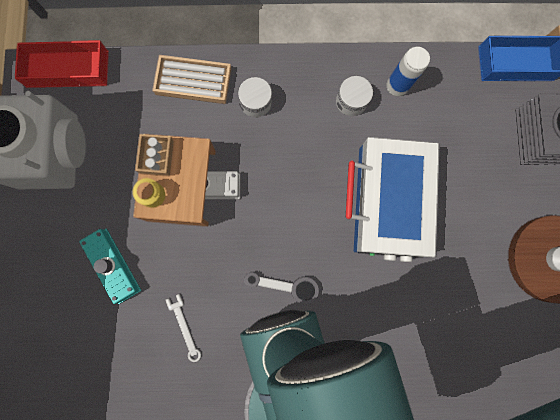

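The top view shows the cleaner with its lid shut at (400,197) and the red bar at (351,190). The shelf is at (175,180), with the grey cover end sticking out at (225,185). The turquoise look-alike stands free at (108,265), so the grey part under the shelf is the one meant. Next I measure.

```bash
cat > h.py <<'E'
import numpy as np, cv2
from cell import manip
def grab(n,tag=None):
    im,d=manip.get_image(n)
    if tag: cv2.imwrite(f"pics/{tag}.png",cv2.cvtColor(im,cv2.COLOR_RGB2BGR))
    return im,d
def K(n):
    p=manip.camera_params(n); return p,np.array([[p['fx'],0,p['cx']],[0,p['fy'],p['cy']],[0,0,1.]]),np.array([p['k1'],0,0,0.])
def rays(n,px):
    p,k,dc=K(n); return cv2.undistortPoints(np.asarray(px,float).reshape(-1,1,2),k,dc).reshape(-1,2)
def towld(n,px,depth):
    p,_,_=K(n); s=rays(n,px); d=np.asarray(depth,float).reshape(-1)
    c=np.c_[s[:,0]*d,-s[:,1]*d,-d,np.ones(len(d))]
    return (c@np.linalg.inv(p['world_to_cam']).T)[:,:3]
def onplane(n,px,z):
    p,_,_=K(n); T=np.linalg.inv(p['world_to_cam']); s=rays(n,px)
    dr=np.c_[s[:,0],-s[:,1],-np.ones(len(s))]@T[:3,:3].T; o=T[:3,3]
    return o+dr*((z-o[2])/dr[:,2])[:,None]
def maskpts(n,mask,d):
    v,u=np.nonzero(mask&(d>0)); return towld(n,np.c_[u,v],d[v,u]),np.c_[u,v]
def proj(n,P):
    p,k,dc=K(n); c=np.c_[np.atleast_2d(P),np.ones(len(np.atleast_2d(P)))]@p['world_to_cam'].T
    q=np.c_[c[:,0],-c[:,1],-c[:,2]]
    return cv2.projectPoints(q,np.zeros(3),np.zeros(3),k,dc)[0].reshape(-1,2)
E
python3 - <<'E'
from h import *
np.set_printoptions(precision=4,suppress=True)
for n in("top","scene"):
    im,d=grab(n)
    for th in("cleaner","lid","lid_bar","shelf","cover_center"):
        for s in manip.silhouettes(n,th)[:3]:
            P,_=maskpts(n,s['pixels'],d)
            if len(P)==0: continue
            # top surface rect
            zt=np.percentile(P[:,2],90)
            print(n,th,round(s['score'],2),s['box'],len(P),'lo',np.percentile(P,2,axis=0),'hi',np.percentile(P,98,axis=0),'med',np.median(P,axis=0))
            v,u=np.nonzero(s['pixels'])
E
```

```text
top cleaner 0.7 [393.0, 199.6, 97.3, 122.1] 10045 lo [ 0.3763 -0.318   0.0009] hi [ 0.6407 -0.1047  0.1487] med [ 0.5074 -0.2163  0.1125]
top lid 0.94 [394.4, 197.7, 94.9, 121.4] 8771 lo [ 0.3834 -0.314   0.1074] hi [ 0.6402 -0.1039  0.1491] med [ 0.5106 -0.2226  0.113 ]
top lid_bar 0.88 [393.2, 198.2, 93.3, 118.7] 8555 lo [ 0.3838 -0.3115  0.1081] hi [ 0.6401 -0.104   0.1491] med [ 0.5097 -0.2231  0.113 ]
top lid_bar 0.32 [393.5, 198.7, 90.3, 119.9] 9856 lo [ 0.3761 -0.3142  0.0297] hi [ 0.6406 -0.1046  0.1488] med [ 0.5061 -0.2163  0.1125]
top shelf 0.81 [175.1, 179.4, 85.0, 96.2] 6282 lo [0.4608 0.2243 0.0073] hi [0.6548 0.3821 0.1735] med [0.5588 0.3044 0.1147]
top shelf 0.3 [392.2, 198.9, 100.7, 122.8] 9942 lo [ 0.3757 -0.3162  0.0199] hi [ 0.6422 -0.1047  0.1488] med [ 0.5076 -0.2172  0.1125]
top cover_center 0.72 [223.5, 184.1, 37.4, 28.6] 942 lo [0.5261 0.1547 0.0008] hi [0.5883 0.234  0.0498] med [0.5528 0.1941 0.0434]
scene cleaner 0.8 [141.4, 280.8, 115.4, 140.9] 12393 lo [ 0.3889 -0.3195  0.0218] hi [ 0.656  -0.1074  0.149 ] med [ 0.5643 -0.226   0.1131]
scene lid 0.92 [142.8, 265.5, 113.4, 114.6] 9066 lo [ 0.3891 -0.3128  0.1099] hi [ 0.6459 -0.1056  0.1502] med [ 0.5346 -0.2248  0.1141]
scene lid_bar 0.56 [142.8, 265.5, 112.7, 115.7] 9324 lo [ 0.3861 -0.3139  0.1093] hi [ 0.6459 -0.1044  0.1501] med [ 0.5331 -0.2243  0.1141]
scene shelf 0.89 [388.4, 247.6, 106.6, 117.0] 8344 lo [0.4682 0.22   0.0054] hi [0.6707 0.3732 0.1743] med [0.6157 0.3004 0.1145]
scene cover_center 0.71 [339.2, 268.2, 48.6, 42.7] 1496 lo [0.5344 0.1535 0.0018] hi [0.5949 0.2391 0.0634] med [0.578  0.1934 0.043 ]
scene cover_center 0.58 [415.9, 189.2, 67.7, 57.0] 1984 lo [0.2881 0.4097 0.0033] hi [0.4521 0.5358 0.0852] med [0.3758 0.4715 0.0443]
```

Run:
```python
from h import *
np.set_printoptions(precision=4,suppress=True)
def rect(P):
    r=cv2.minAreaRect((P[:,:2]*1000).astype(np.float32)); return np.round(r[0],1),np.round(r[1],1),round(r[2],1)
for n in("top","scene"):
    im,d=grab(n,n+"1")
    v,u=np.indices(d.shape); P=towld(n,np.c_[u.ravel(),v.ravel()],d.ravel()).reshape(*d.shape,3)
    hsv=cv2.cvtColor(im,cv2.COLOR_RGB2HSV)
    ok=d>0
    def near(cx,cy,r): return ok&(abs(P[...,0]-cx)<r)&(abs(P[...,1]-cy)<r)
    z=P[...,2]
    red=((hsv[...,0]<8)|(hsv[...,0]>172))&(hsv[...,1]>150)
    m=near(.51,-.12,.1)&red&(z>.12)
    b=P[m]; print(n,'bar',len(b),b.mean(0),b[:,2].max(),rect(b), 'line',np.polyfit(b[:,0],b[:,1],1))
    m=near(.51,-.22,.16)&(z>.105)&(z<.12)&(P[...,1]<-.12); print('lid',rect(P[m]),P[m].mean(0),np.percentile(P[m],[1,99],axis=0))
    m=near(.555,.29,.13)&(z>.108)&(z<.12)&(P[...,1]>.1); print('roof',rect(P[m]),np.percentile(P[m],[1,99],axis=0))
    m=near(.555,.19,.07)&(z>.035)&(z<.055); print('cover',rect(P[m]),np.percentile(P[m],[1,99],axis=0))
    for (a,b_) in ((.5,-.2),):
        pass
    big=cv2.resize(im[150:230,100:260] if n=="top" else im[180:310,300:460],None,fx=4.5,fy=4.5,interpolation=cv2.INTER_CUBIC)
    cv2.imwrite(f"pics/{n}crop1.png",cv2.cvtColor(big,cv2.COLOR_RGB2BGR))
    # cover top edges: per y slab, x extent
    c=P[m]
    for y0 in np.arange(.155,.235,.01):
        s=c[(c[:,1]>y0)&(c[:,1]<y0+.01)]
        if len(s)>5: print(round(y0+.005,3),s[:,0].min(),s[:,0].max(),len(s))
```

```text
top bar 339 [ 0.5225 -0.1037  0.1493] 0.1547101880791113 (array([ 522.8, -104.5]), array([ 13.4, 130.9]), 84.3) line [-0.0956 -0.0538]
lid (array([ 512.1, -231.2]), array([174.8, 269.3]), 84.5) [ 0.5095 -0.2296  0.1127] [[ 0.3789 -0.32    0.1072]
 [ 0.6437 -0.1405  0.1182]]
roof (array([562.4, 304.3]), array([159.7, 200.9]), 84.2) [[0.4619 0.2224 0.1094]
 [0.6574 0.3855 0.1191]]
cover (array([558.4, 196.9]), array([80.3, 61.5]), 89.1) [[0.5278 0.1571 0.0376]
 [0.5886 0.2341 0.05  ]]
0.16 0.5272195722302615 0.588064519043295 99
0.17 0.52760160345905 0.5879466598145185 99
0.18 0.5275530721277857 0.588991651239423 99
0.19 0.5277731224717892 0.5887893704884098 101
0.2 0.5278212701665922 0.5889214967461912 98
0.21 0.5281754583736304 0.5885477832290362 98
0.22 0.5280151312087852 0.5894688182398666 100
0.23 0.5286000695519146 0.5894406945207629 80
scene bar 343 [ 0.5318 -0.1051  0.1502] 0.15545930585845902 (array([ 527.1, -105. ]), array([ 14.4, 132.2]), 85.0) line [-0.0979 -0.053 ]
lid (array([ 514.4, -230.2]), array([179.9, 274.6]), 85.1) [ 0.5283 -0.2322  0.1139] [[ 0.3823 -0.3226  0.1081]
 [ 0.6504 -0.1422  0.1187]]
roof (array([564.1, 304.2]), array([161.3, 205.7]), 84.5) [[0.4649 0.2197 0.1094]
 [0.6688 0.37   0.1194]]
cover (array([563.1, 198. ]), array([88.8, 64.7]), 89.0) [[0.5319 0.1544 0.0359]
 [0.5943 0.2396 0.0517]]
0.16 0.531082061059532 0.5931181137929084 121
0.17 0.530300258241111 0.5949760224970928 110
0.18 0.5322033104307948 0.5938450098756132 108
0.19 0.5309523977552206 0.5931179147557343 113
0.2 0.5310021388425873 0.5941345942534408 106
0.21 0.5315004028212154 0.5941835984919608 107
0.22 0.5327385924277258 0.5958953573494893 111
0.23 0.5312527529039066 0.5949956905253725 102
```

View pics/topcrop1.png

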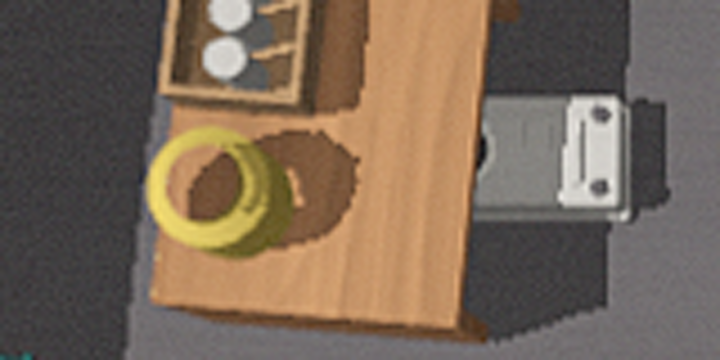

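View pics/scenecrop1.png

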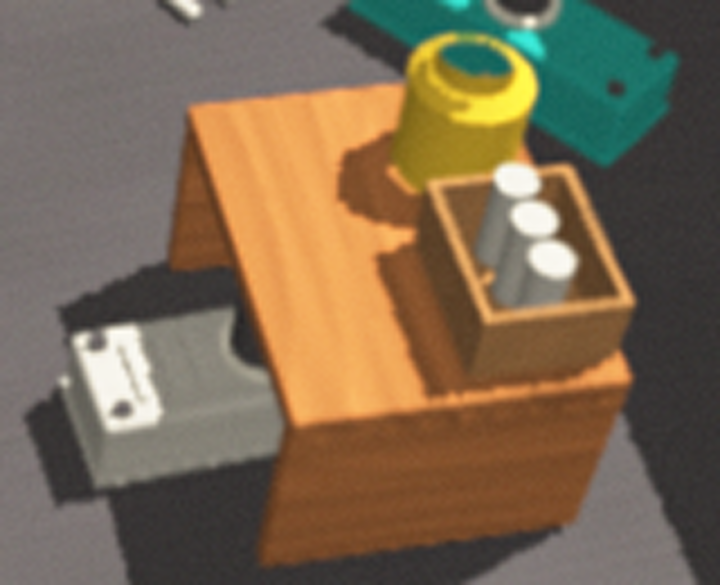

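The enlarged crops show the grey block with the white plate sticking out of the shelf, its dark neck just behind the roof edge. That is the cover. The turquoise one outside the shelf is the look-alike.

Measured so far:
- **Bar:** about (0.525, -0.105, 0.145).
- **Cleaner yaw:** about -5.5°.
- **Hinge:** about (0.505, -0.314).

I turn the tool first, then move above the bar.

Emit:
move_arm(motion=[0,0,0,0,0,7.67,0,0,0,0,0,7.67,0,0,0,0,0,7.67,-4.05,-1.92,-0.15,0,0,0,-4.05,-1.92,-0.15,0,0,0,-4.05,-1.92,-0.15,0,0,0,-4.05,-1.92,-0.15,0,0,0,-4.05,-1.92,-0.15,0,0,0,-4.05,-1.92,-0.15,0,0,0,-4.05,-1.92,-0.15,0,0,0,-4.05,-1.92,-0.15,0,0,0,-4.05,-1.92,-0.15,0,0,0,-4.05,-1.92,-0.15,0,0,0,-4.05,-1.92,-0.15,0,0,0,-4.05,-1.92,-0.15,0,0,0,-4.05,-1.92,-0.15,0,0,0,-4.05,-1.92,-0.15,0,0,0,0,0,0,0,0,0,0,0,0,0,0,0], claw=3.6)

```text
time_s: 2.7
ee_pos: [0.5252, -0.1043, 0.2396]
eef_rot: [-0.673, 0.739, 0.0, -0.0]
force: [-0.7, -0.9, -0.6]
gripper_width: 0.388
```

```bash
cat >> h.py <<'E'
from scipy.spatial.transform import Rotation as R
def st():
    o=manip.observe(); r=R.from_quat(o['eef_rot']); x=r.as_matrix()[:,0]
    print('t',o['time_s'],'pos',np.round(o['ee_pos'],4),'yawx',round(np.degrees(np.arctan2(x[1],x[0])),2),'zax',np.round(r.as_matrix()[:,2],4),'F',np.round(o['force'],1),'w',round(o['gripper_width']*93,1),'j',np.round(o['joints'],2))
    return o
def delta(target,o=None):
    o=o or manip.observe(); return R.from_quat(o['eef_rot']).inv().apply(np.asarray(target)-o['ee_pos'])*100
E
python3 - <<'E'
from h import *
o=st(); print(delta([.525,-.1048,.126],o))
grab("top","top2"); grab("scene","scene2")
E
```

```text
t 2.7 pos [ 0.5252 -0.1043  0.2396] yawx -95.37 zax [-3.e-04 -1.e-04 -1.e+00] F [-0.7 -0.9 -0.6] w 36.1 j [-0.24 -0.19  1.71 -0.    1.63  1.42]
[4.98788933e-02 1.05328448e-02 1.13550200e+01]
```

View pics/top2.png

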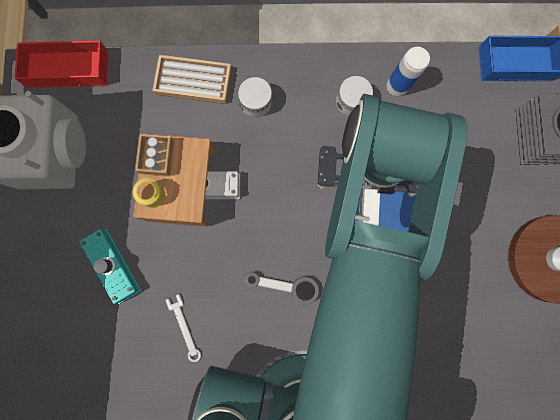

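View pics/scene2.png

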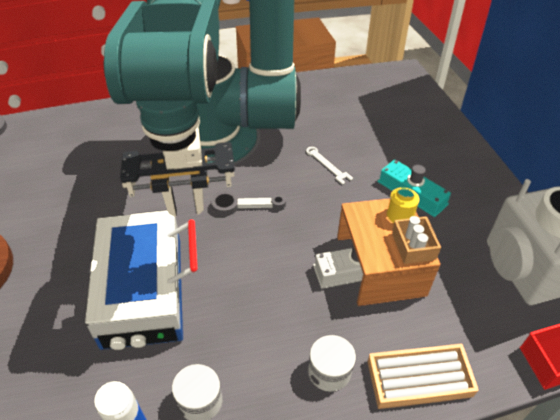

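The gripper sits over the bar, with its wide body along the jaw direction. I descend and pinch the bar.

Emit:
move_arm(motion=[0.05,0,3,0,0,0,0,0,3,0,0,0,0,0,3,0,0,0,0,0,1.5,0,0,0,0,0,0.85,0,0,0,0,0,0,0,0,0,0,0,0,0,0,0])

```text
time_s: 3.5
ee_pos: [0.5254, -0.1059, 0.1275]
eef_rot: [-0.672, 0.74, -0.001, 0.0]
force: [0.5, 0.5, 0.7]
gripper_width: 0.388
```

Emit:
move_arm(motion=[0,0,0,0,0,0,0,0,0,0,0,0,0,0,0,0,0,0,0,0,0,0,0,0,0,0,0,0,0,0,0,0,0,0,0,0], claw=0)

```text
time_s: 4.1
ee_pos: [0.5251, -0.1052, 0.1265]
eef_rot: [-0.673, 0.74, -0.0, 0.0]
force: [0.8, 5.7, 5.6]
gripper_width: 0.145
```

Run:
```python
from h import *
o=st()
grab("scene","scene3")
# arc table
a0=np.arctan2(40,210); r=np.hypot(210,40)/10
for dstep in (3.5,):
    th=np.radians(np.arange(0,112,dstep)); p=np.c_[-(r*np.cos(a0+th)),-(r*np.sin(a0+th))] # tool x (=-y'), tool z(=-z)
    for i,q in enumerate(np.diff(p,axis=0)): print(round(np.degrees(th[i+1]),1),np.round(q,2))
```

```text
t 4.1 pos [ 0.5251 -0.1052  0.1265] yawx -95.48 zax [ 6.e-04  4.e-04 -1.e+00] F [0.8 5.7 5.6] w 13.4 j [-0.25 -0.15  1.86  0.    1.44  1.42]
3.5 [ 0.28 -1.27]
7.0 [ 0.36 -1.25]
10.5 [ 0.44 -1.23]
14.0 [ 0.51 -1.2 ]
17.5 [ 0.58 -1.17]
21.0 [ 0.65 -1.13]
24.5 [ 0.72 -1.09]
28.0 [ 0.79 -1.04]
31.5 [ 0.85 -0.99]
35.0 [ 0.91 -0.94]
38.5 [ 0.96 -0.88]
42.0 [ 1.02 -0.82]
45.5 [ 1.06 -0.76]
49.0 [ 1.11 -0.69]
52.5 [ 1.15 -0.62]
56.0 [ 1.18 -0.55]
59.5 [ 1.22 -0.48]
63.0 [ 1.24 -0.4 ]
66.5 [ 1.26 -0.33]
70.0 [ 1.28 -0.25]
73.5 [ 1.29 -0.17]
77.0 [ 1.3  -0.09]
80.5 [ 1.31 -0.01]
84.0 [1.3  0.07]
87.5 [1.3  0.15]
91.0 [1.29 0.23]
94.5 [1.27 0.31]
98.0 [1.25 0.38]
101.5 [1.22 0.46]
105.0 [1.19 0.53]
108.5 [1.16 0.6 ]
```

View pics/scene3.png

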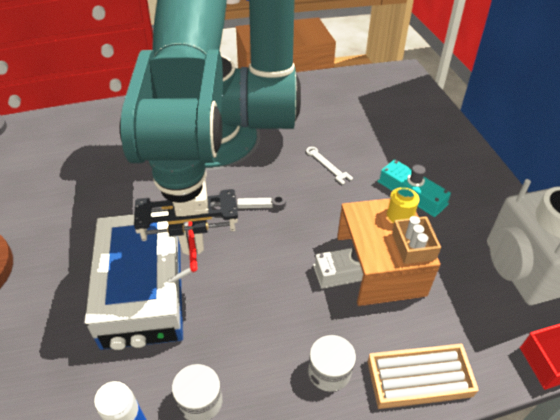

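The fingers stopped at 13.4 mm, so they hold the bar. I start lifting along the arc at 3.5° per row.

Emit:
move_arm(motion=[0.28,0,-1.27,0,0,0,0.36,0,-1.25,0,0,0,0.44,0,-1.23,0,0,0,0.51,0,-1.2,0,0,0,0.58,0,-1.17,0,0,0,0.65,0,-1.13,0,0,0,0.72,0,-1.09,0,0,0,0.79,0,-1.04,0,0,0,0.85,0,-0.99,0,0,0,0.91,0,-0.94,0,0,0,0,0,0,0,0,0])

```text
time_s: 5.25
ee_pos: [0.5196, -0.1648, 0.2424]
eef_rot: [-0.673, 0.74, 0.0, 0.002]
force: [-4.1, 23.5, 20.9]
gripper_width: 0.139
```

Run:
```python
from h import *
o=st(); p=o['ee_pos']; v=p-np.array([.505,-.3138,.105-.0188]); y=v@np.array([.0958,.9954,0]); print(y,v[2],np.hypot(y,v[2]),np.degrees(np.arctan2(v[2],y))-10.8)
grab("scene","scene4")
```

```text
t 5.25 pos [ 0.5196 -0.1648  0.2424] yawx -95.42 zax [ 0.0032  0.0031 -1.    ] F [-4.1 23.5 20.9] w 12.9 j [-0.36 -0.18  1.69  0.    1.63  1.31]
0.14967753681684978 0.15623096086154237 0.2163596038064412 35.42724970582458
```

View pics/scene4.png

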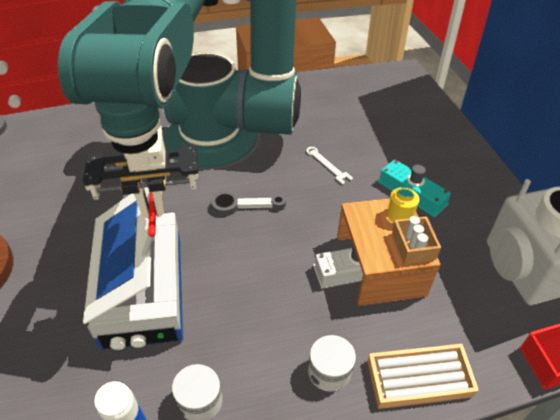

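The lid follows, at about 35°. There is a radial push of roughly 30 N, so my arc is slightly too tight. I ease it outward.

Emit:
move_arm(motion=[-0.15,0,-0.15,0,0,0,0,0,0,0,0,0])

```text
time_s: 5.5
ee_pos: [0.5196, -0.1637, 0.2415]
eef_rot: [-0.673, 0.74, 0.0, 0.001]
force: [-0.2, 10.2, 7.8]
gripper_width: 0.141
```

Emit:
move_arm(motion=[0.86,0,-0.98,0,0,0,1.02,0,-0.82,0,0,0,1.06,0,-0.76,0,0,0,1.11,0,-0.69,0,0,0,1.15,0,-0.62,0,0,0,1.18,0,-0.55,0,0,0,0,0,0,0,0,0])

```text
time_s: 6.2
ee_pos: [0.5132, -0.229, 0.2861]
eef_rot: [-0.672, 0.74, -0.001, 0.0]
force: [0.7, 5.1, 9.8]
gripper_width: 0.137
```

Run:
```python
from h import *
o=st(); p=o['ee_pos']; v=p-np.array([.505,-.3138,.105-.0188]); y=v@np.array([.0958,.9954,0]); print(y,v[2],np.hypot(y,v[2]),np.degrees(np.arctan2(v[2],y))-10.8)
```

```text
t 6.2 pos [ 0.5132 -0.229   0.2861] yawx -95.54 zax [ 1.3e-03 -5.0e-04 -1.0e+00] F [0.7 5.1 9.8] w 12.7 j [-0.47 -0.14  1.59  0.    1.69  1.2 ]
0.085154873723678 0.1999334333747675 0.21731251758681122 56.130062947178544
```

Emit:
move_arm(motion=[1.22,0,-0.55,0,0,0,1.24,0,-0.44,0,0,0,1.26,0,-0.33,0,0,0,1.28,0,-0.25,0,0,0,1.29,0,-0.17,0,0,0,1.3,0,-0.09,0,0,0,0,0,0,0,0,0])

```text
time_s: 6.9
ee_pos: [0.5055, -0.3055, 0.303]
eef_rot: [-0.672, 0.741, 0.0, -0.0]
force: [-3.5, -0.1, 3.1]
gripper_width: 0.14
```

Run:
```python
from h import *
o=st(); p=o['ee_pos']; v=p-np.array([.505,-.3138,.105-.0188]); y=v@np.array([.0958,.9954,0]); print(y,v[2],np.hypot(y,v[2]),np.degrees(np.arctan2(v[2],y))-10.8)
```

```text
t 6.9 pos [ 0.5055 -0.3055  0.303 ] yawx -95.58 zax [-7.e-04 -4.e-04 -1.e+00] F [-3.5 -0.1  3.1] w 13.0 j [-0.59 -0.08  1.5  -0.    1.72  1.08]
0.00834059400130489 0.21676122297004607 0.21692162937744275 76.99644536362891
```

Emit:
move_arm(motion=[1.31,0,-0.03,0,0,0,1.3,0,0.07,0,0,0,1.3,0,0.15,0,0,0,1.29,0,0.23,0,0,0,1.27,0,0.31,0,0,0,1.25,0,0.38,0,0,0,0,0,0,0,0,0])

```text
time_s: 7.6
ee_pos: [0.4983, -0.3823, 0.2913]
eef_rot: [-0.672, 0.741, -0.0, -0.0]
force: [-2.6, -0.7, -0.4]
gripper_width: 0.139
```

Run:
```python
from h import *
o=st(); p=o['ee_pos']; v=p-np.array([.505,-.3138,.105-.0188]); y=v@np.array([.0958,.9954,0]); print(y,v[2],np.hypot(y,v[2]),np.degrees(np.arctan2(v[2],y))-10.8)
grab("scene","scene5")
```

```text
t 7.6 pos [ 0.4983 -0.3823  0.2913] yawx -95.56 zax [-4.e-04 -4.e-04 -1.e+00] F [-2.6 -0.7 -0.4] w 12.9 j [-0.69  0.    1.44 -0.    1.7   0.97]
-0.06878346757344608 0.20514430842321002 0.21636855753520295 97.73594617122984
```

View pics/scene5.png

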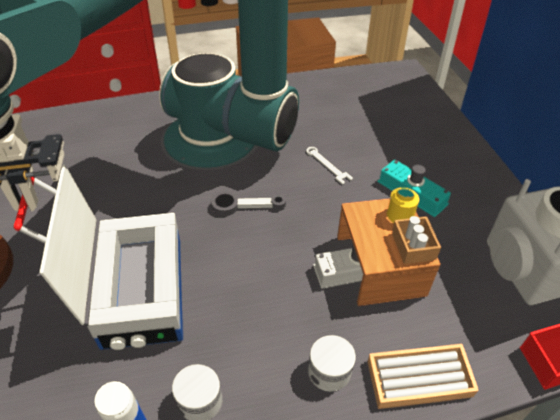

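The lid is past upright, at about 98°. I follow it down toward the stop.

Emit:
move_arm(motion=[1.22,0,0.46,0,0,0,1.0,0,0.44,0,0,0,0.9,0,0.43,0,0,0,0.6,0,0.32,0,0,0,0.5,0,0.28,0,0,0,0,0,0,0,0,0])

```text
time_s: 8.25
ee_pos: [0.4944, -0.4231, 0.2724]
eef_rot: [-0.672, 0.74, 0.0, -0.0]
force: [-2.7, -0.2, -0.8]
gripper_width: 0.141
```

Run:
```python
from h import *
o=st(); p=o['ee_pos']; v=p-np.array([.505,-.3138,.105-.0188]); y=v@np.array([.0958,.9954,0]); print(y,v[2],np.hypot(y,v[2]),np.degrees(np.arctan2(v[2],y))-10.8)
```

```text
t 8.25 pos [ 0.4944 -0.4231  0.2724] yawx -95.51 zax [-2.e-04 -1.e-04 -1.e+00] F [-2.7 -0.2 -0.8] w 13.1 j [-0.75  0.05  1.42 -0.    1.67  0.92]
-0.10981974088319411 0.186224704321365 0.21619439397734558 109.72854516027932
```

Nearly at the stop, about 110° of 111.7°. I release, then go straight up.

Emit:
move_arm(motion=[0,0,0,0,0,0,0,0,0,0,0,0,0,0,0,0,0,0], claw=3.2)

```text
time_s: 8.55
ee_pos: [0.4947, -0.4223, 0.2731]
eef_rot: [-0.673, 0.74, -0.0, 0.0]
force: [0.4, 0.7, -0.2]
gripper_width: 0.326
```

Emit:
move_arm(motion=[0,0,-2,0,0,0,0,0,-3,0,0,0,0,0,-3,0,0,0,0,0,0,0,0,0])

```text
time_s: 8.95
ee_pos: [0.4951, -0.4226, 0.3578]
eef_rot: [-0.673, 0.74, -0.003, 0.0]
force: [0.4, -1.0, 0.3]
gripper_width: 0.343
```

Run:
```python
from h import *
o=st()
grab("scene","scene6")
print(delta([.558,.16,.16],o))
```

```text
t 8.95 pos [ 0.4951 -0.4226  0.3578] yawx -95.47 zax [ 0.0047 -0.0041 -1.    ] F [ 0.4 -1.   0.3] w 31.9 j [-0.75  0.06  1.28  0.    1.8   0.92]
[-58.66984584  -0.61181096  19.57130756]
```

View pics/scene6.png

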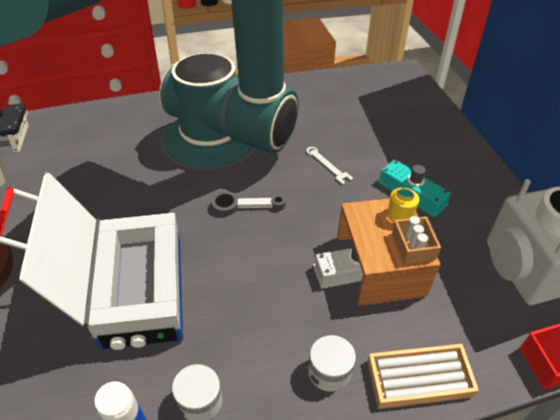

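The lid stays open by itself, its bar now at (5,212). Next I go to the cover's exposed end with the jaws across its width.

Emit:
move_arm(motion=[-4.85,-0.05,0.8,0,0,0,-4.85,-0.05,0.8,0,0,0,-4.85,-0.05,0.8,0,0,0,-4.85,-0.05,0.8,0,0,0,-4.85,-0.05,0.8,0,0,0,-4.85,-0.05,0.8,0,0,0,-4.85,-0.05,0.8,0,0,0,-4.85,-0.05,0.8,0,0,0,-4.85,-0.05,0.8,0,0,0,-4.85,-0.05,0.8,0,0,0,-4.85,-0.05,0.8,0,0,0,-4.85,-0.05,0.8,0,0,0], claw=9.3)

```text
time_s: 10.2
ee_pos: [0.5555, 0.1584, 0.2556]
eef_rot: [-0.673, 0.74, 0.0, -0.0]
force: [1.0, 0.1, -0.3]
gripper_width: 1.001
```

Emit:
move_arm(motion=[0,0,0,0,0,-8.59,0,0,0,0,0,-8.59,0,0,0,0,0,-8.59,0,0,0,0,0,-8.59,0,0,0,0,0,-8.59,0,0,0,0,0,-8.59,0,0,0,0,0,-8.59,0,0,0,0,0,-8.59,0,0,0,0,0,-8.59,0,0,0,0,0,-8.59,0,0,0,0,0,-8.59,0,0,0,0,0,0,0,0,0,0,0,0])

```text
time_s: 11.5
ee_pos: [0.5559, 0.1563, 0.2561]
eef_rot: [1.0, -0.011, -0.0, 0.0]
force: [0.3, 0.6, -0.4]
gripper_width: 0.999
```

Run:
```python
from h import *
o=st()
print(delta([.560,.167,.010],o))
```

```text
t 11.5 pos [0.5559 0.1563 0.2561] yawx -1.26 zax [-8.e-04 -1.e-04 -1.e+00] F [ 0.3  0.6 -0.4] w 92.9 j [ 0.23 -0.1   1.6   0.    1.64  0.25]
[ 0.40399111 -1.08726948 24.61263174]
```

Emit:
move_arm(motion=[0.4,-1.1,0,0,0,0,0,0,4.5,0,0,0,0,0,4.5,0,0,0,0,0,4.5,0,0,0,0,0,4,0,0,0,0,0,3,0,0,0,0,0,2,0,0,0,0,0,1.3,0,0,0,0,0,0.8,0,0,0,0,0,0,0,0,0])

```text
time_s: 12.5
ee_pos: [0.5602, 0.1674, 0.0103]
eef_rot: [1.0, -0.009, -0.0, 0.0]
force: [-0.2, 0.6, 0.3]
gripper_width: 1.003
```

Run:
```python
from h import *
o=st()
im,_=grab("scene"); cv2.imwrite("pics/scene7.png",cv2.cvtColor(cv2.resize(im[150:350,230:480],None,fx=3,fy=3),cv2.COLOR_RGB2BGR))
```

```text
t 12.5 pos [0.5602 0.1674 0.0103] yawx -1.04 zax [-8.e-04 -1.e-04 -1.e+00] F [-0.2  0.6  0.3] w 93.3 j [0.25 0.06 1.85 0.   1.23 0.26]
```

View pics/scene7.png

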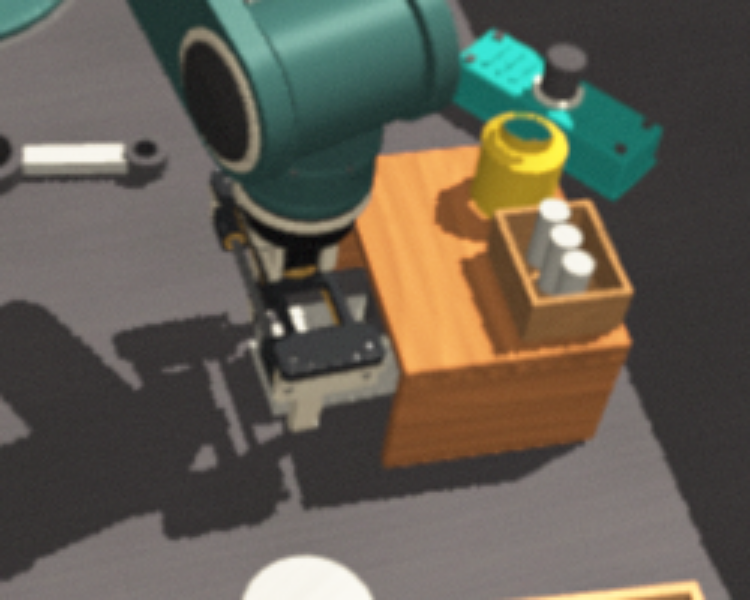

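The gripper straddles the cover's end in front of the roof edge, with no contact. I close it.

Emit:
move_arm(motion=[0,0,0,0,0,0,0,0,0,0,0,0,0,0,0,0,0,0,0,0,0,0,0,0,0,0,0,0,0,0], claw=0)

```text
time_s: 13.05
ee_pos: [0.5604, 0.1672, 0.0111]
eef_rot: [1.0, -0.009, 0.0, -0.0]
force: [0.4, 0.1, 3.1]
gripper_width: 0.667
```

It holds at 62 mm. I draw the cover straight out by 16.5 cm.

Emit:
move_arm(motion=[0,0.8,0,0,0,0,0,1.5,0,0,0,0,0,1.5,0,0,0,0,0,1.5,0,0,0,0,0,1.5,0,0,0,0,0,1.5,0,0,0,0,0,1.5,0,0,0,0,0,1.5,0,0,0,0,0,1.5,0,0,0,0,0,1.5,0,0,0,0,0,1.5,0,0,0,0,0,0.7,0,0,0,0,0,0,0,0,0,0,0,0,0,0,0])

```text
schema error: expected a multiple of 6 numbers
```

Emit:
move_arm(motion=[0,0,0,0,0,0,0,0,0,0,0,0,0,0,0,0,0,0,0,0,0,0,0,0], claw=9.3)

```text
time_s: 13.45
ee_pos: [0.5603, 0.1672, 0.0108]
eef_rot: [1.0, -0.009, -0.0, -0.0]
force: [-0.6, -0.0, 0.3]
gripper_width: 0.957
```

Emit:
move_arm(motion=[0,0,-2,0,0,0,0,0,-4,0,0,0,0,0,-4.5,0,0,0,0,0,-4.5,0,0,0,0,4.5,0,0,0,0,0,4.5,0,0,0,0,0,4.5,0,0,0,0,0,4.5,0,0,0,0,0,4.5,0,0,0,0,0,0,0,0,0,0])

```text
time_s: 14.45
ee_pos: [0.556, -0.062, 0.1609]
eef_rot: [1.0, -0.011, -0.0, 0.0]
force: [0.2, 1.4, 0.5]
gripper_width: 0.997
```

Run:
```python
from h import *
o=st()
grab("scene","scene8");grab("top","top8")
```

```text
t 14.45 pos [ 0.556  -0.062   0.1609] yawx -1.23 zax [-0.    -0.001 -1.   ] F [0.2 1.4 0.5] w 92.7 j [-0.16 -0.12  1.77 -0.    1.49 -0.13]
```

View pics/scene8.png

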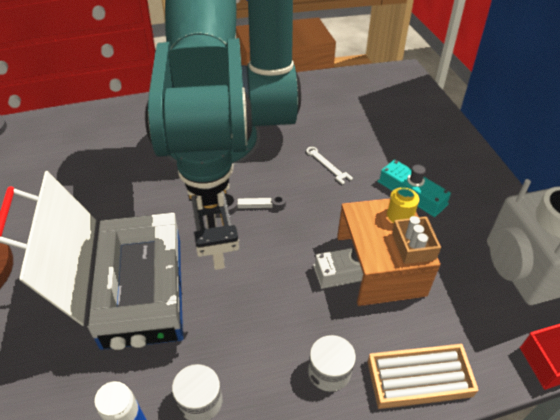

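View pics/top8.png

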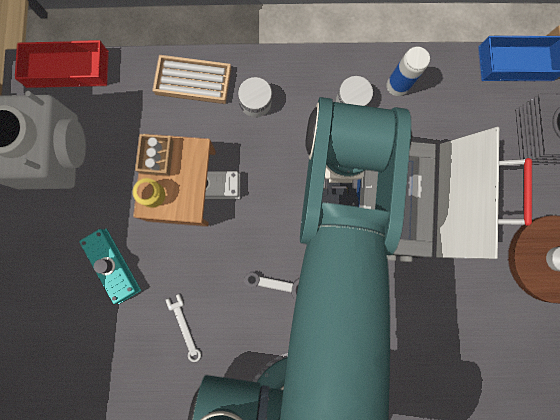

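The pull call was refused because I miscounted its row, so only the release and the lift ran. The cover is still untouched at (225,185) in the top view. I go back along the same path and grip it again.

Emit:
move_arm(motion=[0,-4.5,0,0,0,0,0,-4.5,0,0,0,0,0,-4.5,0,0,0,0,0,-4.5,0,0,0,0,0,-4.5,0,0,0,0,0,0,0,0,0,0,0,0,4.5,0,0,0,0,0,4.5,0,0,0,0,0,3,0,0,0,0,0,2,0,0,0,0,0,1,0,0,0,0,0,0,0,0,0], claw=9.3)

```text
time_s: 15.75
ee_pos: [0.5596, 0.1675, 0.0099]
eef_rot: [1.0, -0.008, -0.001, 0.0]
force: [0.1, -0.6, 0.2]
gripper_width: 0.998
```

Emit:
move_arm(motion=[0,0,0,0,0,0,0,0,0,0,0,0,0,0,0,0,0,0,0,0,0,0,0,0,0,0,0,0,0,0], claw=0)

```text
time_s: 16.25
ee_pos: [0.5606, 0.1672, 0.0114]
eef_rot: [1.0, -0.009, 0.0, -0.0]
force: [-0.9, 0.1, 4.4]
gripper_width: 0.666
```

Emit:
move_arm(motion=[0,0.8,0,0,0,0,0,1.5,0,0,0,0,0,1.5,0,0,0,0,0,1.5,0,0,0,0,0,1.5,0,0,0,0,0,1.5,0,0,0,0,0,1.5,0,0,0,0,0,1.5,0,0,0,0,0,1.5,0,0,0,0,0,1.5,0,0,0,0,0,1.5,0,0,0,0,0,0.7,0,0,0,0,0,0,0,0,0,0,0,0,0,0,0,0])

```text
time_s: 17.65
ee_pos: [0.5576, 0.0007, 0.0114]
eef_rot: [1.0, -0.009, 0.0, 0.001]
force: [0.4, -5.7, 5.0]
gripper_width: 0.663
```

It moved with the jaws. I release, rise, and clear the view.

Emit:
move_arm(motion=[0,0,0,0,0,0,0,0,0,0,0,0,0,0,0,0,0,0,0,0,0,0,0,0], claw=9.3)

```text
time_s: 18.05
ee_pos: [0.5573, 0.0022, 0.0107]
eef_rot: [1.0, -0.009, -0.0, -0.0]
force: [0.3, -0.3, -0.7]
gripper_width: 0.958
```

Emit:
move_arm(motion=[0,0,-2,0,0,0,0,0,-4,0,0,0,0,0,-4.5,0,0,0,0,0,-4.5,0,0,0,0,0,-4.5,0,0,0,0,4.5,0,0,0,0,0,4.5,0,0,0,0,0,4.5,0,0,0,0,0,4.5,0,0,0,0,0,0,0,0,0,0])

```text
time_s: 19.05
ee_pos: [0.5537, -0.1819, 0.2054]
eef_rot: [1.0, -0.011, -0.0, 0.0]
force: [0.1, 0.8, -0.3]
gripper_width: 1.003
```

Run:
```python
from h import *
np.set_printoptions(precision=4,suppress=True)
o=st()
for n in("top","scene"):
    im,d=grab(n,n+"9")
    v,u=np.indices(d.shape); P=towld(n,np.c_[u.ravel(),v.ravel()],d.ravel()).reshape(*d.shape,3)
    z=P[...,2]; m=(d>0)&(abs(P[...,0]-.56)<.06)&(P[...,1]>-.03)&(P[...,1]<.19)
    b=m&(z>.037)&(z<.053); r=cv2.minAreaRect((P[b][:,:2]*1000).astype(np.float32)); print(n,'block',r,b.sum())
    t=m&(z>.078)&(z<.1); q=P[t]; print('neck top',q.mean(0),t.sum(), cv2.minEnclosingCircle((q[:,:2]*1000).astype(np.float32)))
    for s in manip.silhouettes(n,"cover_center")[:2]: print(s['score'],s['box'])
    # cleaner rim/well
    m=(d>0)&(abs(P[...,0]-.513)<.15)&(P[...,1]>-.33)&(P[...,1]<-.12)
    w=m&(z>.045)&(z<.07); rim=m&(z>.098)&(z<.112)
    for nm,k in(("well",w),("rim",rim)):
        k=cv2.morphologyEx(k.astype(np.uint8),cv2.MORPH_OPEN,np.ones((3,3)))>0
        if k.sum()>20: print(nm,k.sum(),cv2.minAreaRect((P[k][:,:2]*1000).astype(np.float32)),P[k].mean(0))
```

```text
t 19.05 pos [ 0.5537 -0.1819  0.2054] yawx -1.21 zax [-0.0008 -0.0007 -1.    ] F [ 0.1  0.8 -0.3] w 93.3 j [-0.36 -0.08  1.66 -0.    1.56 -0.34]
top block ((556.3893432617188, 78.59628295898438), (178.28831481933594, 61.79826736450195), 89.1028823852539) 1605
neck top [0.5564 0.0793 0.0836] 150 ((556.9397583007812, 79.34785461425781), 16.813343048095703)
0.96 [271.4, 186.1, 74.9, 26.5]
0.87 [110.5, 266.4, 63.2, 77.2]
rim 1339 ((514.8544311523438, -232.185302734375), (175.89553833007812, 263.52789306640625), 84.39154052734375) [ 0.5571 -0.2044  0.104 ]
scene block ((560.5436401367188, 77.88822174072266), (180.8053436279297, 64.91069793701172), 88.97248840332031) 1817
neck top [0.5618 0.0774 0.084 ] 181 ((560.5313110351562, 77.60957336425781), 17.158184051513672)
0.87 [414.7, 189.5, 67.4, 55.2]
0.7 [284.7, 278.0, 86.2, 52.8]
well 2632 ((555.9125366210938, -216.36253356933594), (166.26275634765625, 237.4408416748047), 73.7517318725586) [ 0.5536 -0.2402  0.056 ]
rim 5147 ((513.0673217773438, -232.68368530273438), (176.6062469482422, 273.5989685058594), 84.1695327758789) [ 0.5447 -0.2401  0.1049]
```

View pics/scene9.png

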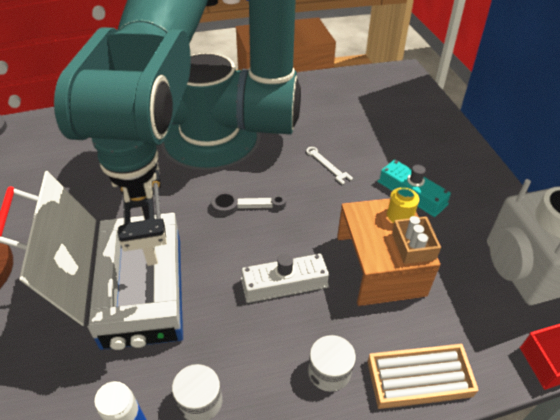

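View pics/top9.png

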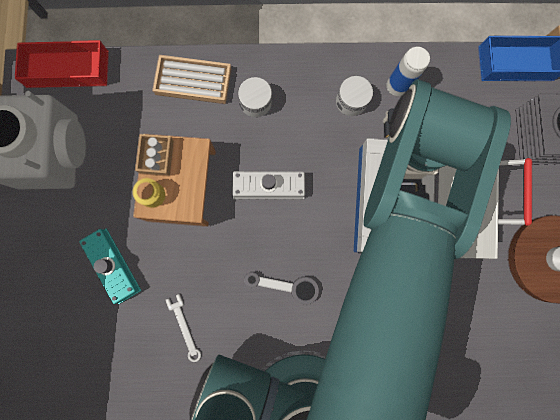

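The cover now stands free on the open bench at (284,278) in the scene and (270,185) from above, clear of the shelf. Its neck is at about (0.5585, 0.078). I move over the neck and turn the jaws along the cover's length.

Emit:
move_arm(motion=[0,-4.34,0,0,0,0,0,-4.34,0,0,0,0,0,-4.34,0,0,0,0,0,-4.34,0,0,0,0,0,-4.34,0,0,0,0,0,-4.34,0,0,0,0,0,0,0,0,0,8.2,0,0,0,0,0,8.2,0,0,0,0,0,8.2,0,0,0,0,0,8.2,0,0,0,0,0,8.2,0,0,0,0,0,8.2,0,0,0,0,0,8.2,0,0,0,0,0,8.2,0,0,0,0,0,8.2,0,0,0,0,0,8.2,0,0,0,0,0,8.1,0,0,0,0,0,0], claw=6.5)

```text
time_s: 21.05
ee_pos: [0.5585, 0.0838, 0.206]
eef_rot: [-0.7, 0.714, -0.0, 0.0]
force: [-0.3, -0.3, 0.3]
gripper_width: 0.698
```

Run:
```python
from h import *
np.set_printoptions(precision=4,suppress=True)
o=st(); print(delta([.5585,.0783,.052],o))
for n in("top","scene"):
    im,d=grab(n,n+"10")
    v,u=np.indices(d.shape); P=towld(n,np.c_[u.ravel(),v.ravel()],d.ravel()).reshape(*d.shape,3)
    z=P[...,2]
    m=(d>0)&(abs(P[...,0]-.513)<.15)&(P[...,1]>-.33)&(P[...,1]<-.12)
    w=m&(z<.07)&(z>.04); rim=m&(z>.098)&(z<.112); notrim=m&(z<.085)&(abs(P[...,0]-.513)<.12)&(abs(P[...,1]+.23)<.06)
    for nm,k in(("well",w),("rim",rim),("below rim",notrim)):
        k=cv2.morphologyEx(k.astype(np.uint8),cv2.MORPH_OPEN,np.ones((3,3)))>0
        if k.sum()>20: print(n,nm,k.sum(),cv2.minAreaRect((P[k][:,:2]*1000).astype(np.float32)),P[k].mean(0))
```

```text
t 21.05 pos [0.5585 0.0838 0.206 ] yawx -91.14 zax [ 0.0002  0.0002 -1.    ] F [-0.3 -0.3  0.3] w 64.9 j [ 0.1  -0.12  1.7   0.    1.56  1.69]
[ 0.5521 -0.0115 15.3975]
top well 2688 ((490.5746765136719, -206.6351318359375), (134.79542541503906, 247.82557678222656), 85.96070098876953) [ 0.507  -0.2347  0.0544]
top rim 5446 ((511.95428466796875, -232.02194213867188), (176.90057373046875, 269.12677001953125), 84.59485626220703) [ 0.5094 -0.2328  0.1039]
top below rim 2689 ((513.4622192382812, -234.63821411132812), (79.46605682373047, 197.27682495117188), 85.04230499267578) [ 0.5148 -0.2399  0.0561]
scene well 3282 ((536.4180908203125, -230.91017150878906), (169.0936279296875, 253.61978149414062), 83.7750473022461) [ 0.537  -0.2372  0.0557]
scene rim 5946 ((512.1716918945312, -233.03076171875), (177.15176391601562, 276.20587158203125), 84.26327514648438) [ 0.5283 -0.2343  0.1049]
scene below rim 2689 ((501.89349365234375, -233.96864318847656), (80.57231903076172, 185.38504028320312), 83.56683349609375) [ 0.4913 -0.2354  0.0583]
```

View pics/top10.png

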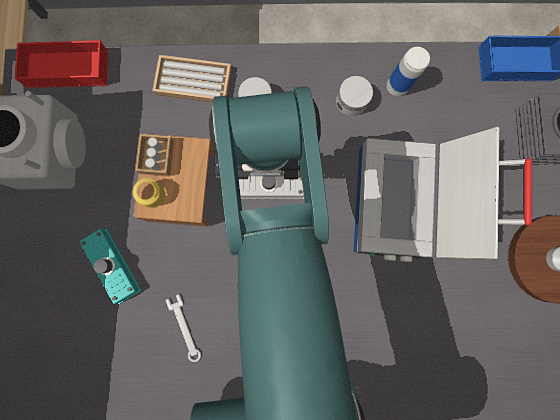

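View pics/scene10.png

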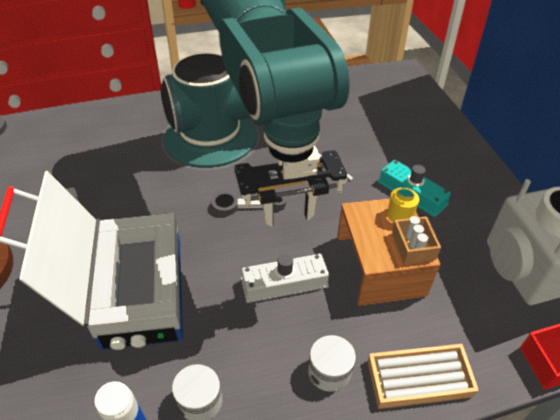

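```bash
python3 - <<'E'
from h import *
np.set_printoptions(precision=4,suppress=True)
for n in("top","scene"):
    im,d=grab(n)
    v,u=np.indices(d.shape); px=np.c_[u.ravel(),v.ravel()]
    P=towld(n,px,d.ravel()).reshape(*d.shape,3); Q=onplane(n,px,.105).reshape(*d.shape,3)
    hole=(d>0)&(P[...,2]<.096)&(abs(Q[...,0]-.513)<.118)&(abs(Q[...,1]+.23)<.056)
    hole=cv2.morphologyEx(hole.astype(np.uint8),cv2.MORPH_CLOSE,np.ones((5,5)))
    nn,lab,stt,cen=cv2.connectedComponentsWithStats(hole); k=lab==1+np.argmax(stt[1:,4])
    q=Q[k][:,:2]; r=cv2.minAreaRect((q*1000).astype(np.float32)); print(n,k.sum(),r,'centroid',q.mean(0), 'area mm2',)
    th=np.radians(-5.5); ex=np.array([np.cos(th),np.sin(th)]);ey=np.array([-np.sin(th),np.cos(th)])
    a=(q-[.513,-.23])@np.c_[ex,ey]; print(np.percentile(a,[.5,99.5],axis=0))
    ov=im.copy(); ov[k]=(255,0,255); sl=(slice(120,280),slice(340,520)) if n=="top" else (slice(190,350),slice(60,240))
    cv2.imwrite(f"pics/hole_{n}.png",cv2.cvtColor(cv2.resize(ov[sl],None,fx=3,fy=3),cv2.COLOR_RGB2BGR))
E
python3 -c "
import cv2,numpy as np
cv2.imwrite('pics/hole.png',cv2.resize(np.hstack([cv2.imread('pics/hole_top.png'),cv2.imread('pics/hole_scene.png')]),(790,350)))"
```

```text
top 2893 ((510.8722839355469, -228.50656127929688), (83.54052734375, 196.8983612060547), 84.53939819335938) centroid [ 0.5094 -0.2277] area mm2
[[-0.0994 -0.0393]
 [ 0.0952  0.0426]]
scene 2976 ((517.7113647460938, -228.1895751953125), (83.2972640991211, 195.0526885986328), 83.94436645507812) centroid [ 0.5243 -0.2295] area mm2
[[-0.091  -0.0389]
 [ 0.1006  0.0417]]
```

View pics/hole.png

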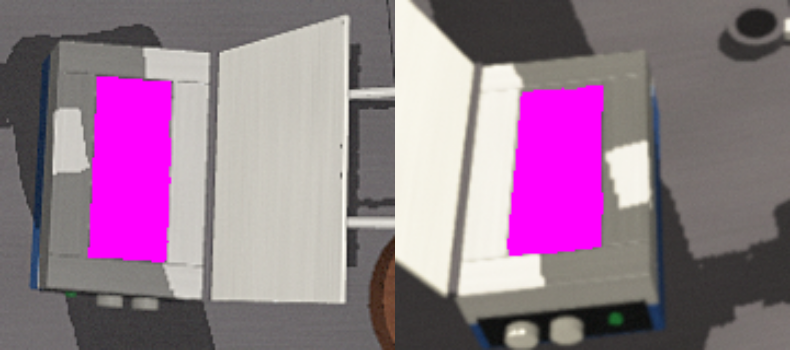

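The well opening is clear in both pictures. Its centre is about (0.5136, -0.2285), yaw -5.6°. I lower onto the neck.

Emit:
move_arm(motion=[0.4,0,2,0,0,0,0,0,4,0,0,0,0,0,4,0,0,0,0,0,3,0,0,0,0,0,1.5,0,0,0,0,0,0.9,0,0,0,0,0,0,0,0,0])

```text
time_s: 21.95
ee_pos: [0.5588, 0.0786, 0.0518]
eef_rot: [-0.701, 0.714, 0.0, -0.0]
force: [0.1, 0.2, 0.4]
gripper_width: 0.703
```

Run:
```python
from h import *
o=st(); print(delta([.5585,.0783,.052],o))
im,_=grab("scene"); cv2.imwrite("pics/scene11.png",cv2.cvtColor(cv2.resize(im[150:350,180:430],None,fx=3,fy=3),cv2.COLOR_RGB2BGR))
```

```text
t 21.95 pos [0.5588 0.0786 0.0518] yawx -91.05 zax [-4.e-04 -0.e+00 -1.e+00] F [0.1 0.2 0.4] w 65.4 j [ 0.09 -0.03  1.87  0.    1.3   1.68]
[ 0.03188179  0.02884541 -0.02462214]
```

View pics/scene11.png

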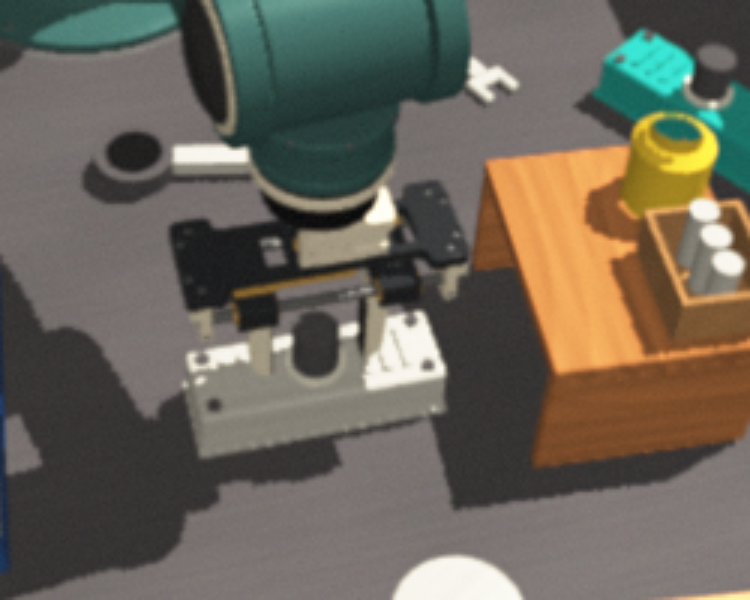

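The neck stands between the open fingers, so I close.

Emit:
move_arm(motion=[0,0,0,0,0,0,0,0,0,0,0,0,0,0,0,0,0,0,0,0,0,0,0,0,0,0,0,0,0,0,0,0,0,0,0,0], claw=0)

```text
time_s: 22.6
ee_pos: [0.5589, 0.0786, 0.0522]
eef_rot: [-0.7, 0.714, -0.0, 0.0]
force: [-1.8, -0.0, 4.2]
gripper_width: 0.36
```

Emit:
move_arm(motion=[0,0,-0.8,0,0,0,0,0,-1.5,0,0,0,0,0,-2.5,0,0,0,0,0,-2.5,0,0,0,0,0,-2.5,0,0,0,0,0,-2.5,0,0,0,0,0,-2,0,0,0,0,0,-1.5,0,0,0,0,0,0,0,0,0])

```text
time_s: 23.5
ee_pos: [0.5594, 0.0786, 0.2125]
eef_rot: [-0.7, 0.714, -0.001, 0.001]
force: [0.0, 0.0, -3.7]
gripper_width: 0.357
```

Run:
```python
from h import *
o=st()
im,_=grab("scene"); cv2.imwrite("pics/scene12.png",cv2.cvtColor(cv2.resize(im[100:320,180:430],None,fx=2.7,fy=2.7),cv2.COLOR_RGB2BGR))
```

```text
t 23.5 pos [0.5594 0.0786 0.2125] yawx -91.1 zax [ 3.3e-03  4.0e-04 -1.0e+00] F [ 0.   0.  -3.7] w 33.2 j [ 0.09 -0.13  1.69  0.    1.57  1.68]
```

View pics/scene12.png

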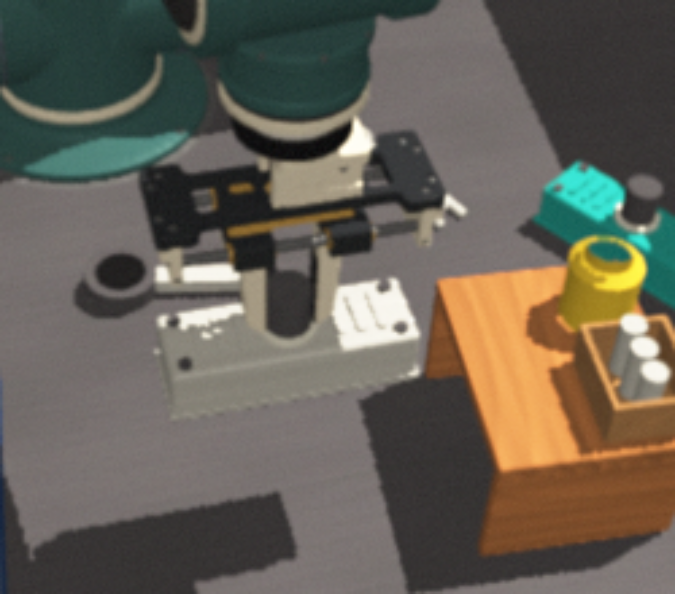

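It is held level. I turn it gently so its length lies along the well.

Emit:
move_arm(motion=[0,0,0,0,0,-3,0,0,0,0,0,-5.5,0,0,0,0,0,-6,0,0,0,0,0,-6,0,0,0,0,0,-6,0,0,0,0,0,-6,0,0,0,0,0,-6,0,0,0,0,0,-6,0,0,0,0,0,-6,0,0,0,0,0,-6,0,0,0,0,0,-6,0,0,0,0,0,-6,0,0,0,0,0,-6,0,0,0,0,0,-5.5,0,0,0,0,0,-3.5,0,0,0,0,0,-2,0,0,0,0,0,0])

```text
time_s: 25.25
ee_pos: [0.5583, 0.0785, 0.2084]
eef_rot: [0.999, -0.049, -0.001, 0.0]
force: [-0.1, 1.1, -4.7]
gripper_width: 0.362
```

Run:
```python
from h import *
o=st(); print(delta([.5136,-.2285,.215],o))
```

```text
t 25.25 pos [0.5583 0.0785 0.2084] yawx -5.56 zax [-2.e-03 -2.e-04 -1.e+00] F [-0.1  1.1 -4.7] w 33.7 j [ 0.09 -0.12  1.7  -0.    1.57  0.19]
[-1.4770933  30.99207965 -0.64258541]
```

Emit:
move_arm(motion=[0,1.5,-0.3,0,0,0,-0.1,2.5,-0.3,0,0,0,-0.15,3,0,0,0,0,-0.15,3,0,0,0,0,-0.15,3,0,0,0,0,-0.15,3,0,0,0,0,-0.15,3,0,0,0,0,-0.15,3,0,0,0,0,-0.15,3,0,0,0,0,-0.15,2.5,0,0,0,0,-0.15,1.5,0,0,0,0,-0.05,1,0,0,0,0,0,0.8,0,0,0,0,0,0,0,0,0,0,0,0,0,0,0,0])

```text
time_s: 26.75
ee_pos: [0.514, -0.226, 0.2158]
eef_rot: [0.999, -0.049, -0.0, -0.0]
force: [0.4, 0.3, -4.9]
gripper_width: 0.36
```

Run:
```python
from h import *
np.set_printoptions(precision=4,suppress=True)
o=st(); print(delta([.5136,-.2285,.165],o))
for n in("top","scene"):
    im,d=grab(n,n+"13")
    v,u=np.indices(d.shape); P=towld(n,np.c_[u.ravel(),v.ravel()],d.ravel()).reshape(*d.shape,3); z=P[...,2]
    b=(d>0)&(abs(P[...,0]-.513)<.13)&(abs(P[...,1]+.23)<.06)&(z>.19)&(z<.215); print(n,b.sum(),cv2.minAreaRect((P[b][:,:2]*1000).astype(np.float32)),P[b][:,2].mean())
im=cv2.imread("pics/scene13.png"); cv2.imwrite("pics/scene13c.png",cv2.resize(im[120:360,20:270],None,fx=2.5,fy=2.5))
```

```text
t 26.75 pos [ 0.514  -0.226   0.2158] yawx -5.59 zax [-0.      0.0003 -1.    ] F [ 0.4  0.3 -4.9] w 33.5 j [-0.46 -0.13  1.69  0.    1.58 -0.36]
[-0.0114  0.251   5.0838]
top 717 ((538.8967895507812, -200.89572143554688), (44.92881393432617, 150.64584350585938), 65.91512298583984) 0.20582151739513144
scene 1852 ((516.1762084960938, -225.98904418945312), (63.65220642089844, 180.88816833496094), 84.46477508544922) 0.20695693859021638
```

View pics/scene13c.png

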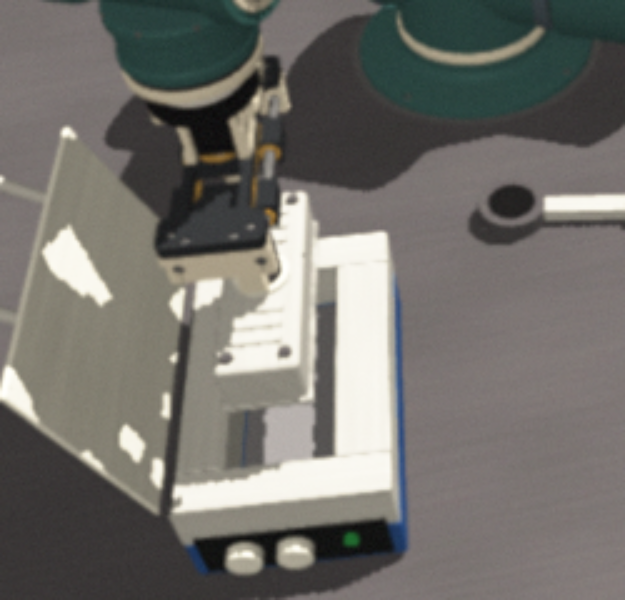

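View pics/top13.png

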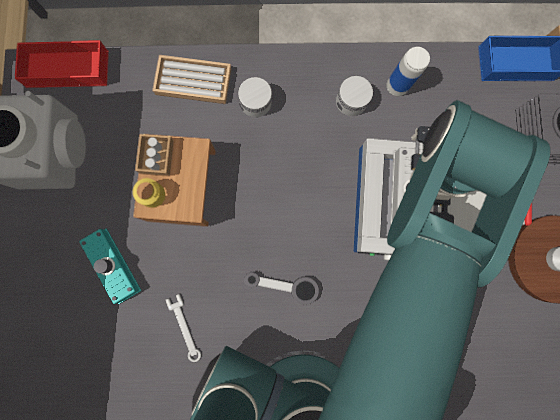

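The cover hangs level over the well and is aligned: the scene shows its yaw at -5.5° and its centre within 3 mm. I nudge it 2.5 mm and lower it.

Emit:
move_arm(motion=[0,0.25,0.5,0,0,0,0,0,1.5,0,0,0,0,0,2,0,0,0,0,0,1.5,0,0,0,0,0,0.5,0,0,0,0,0,0,0,0,0])

```text
time_s: 27.45
ee_pos: [0.5133, -0.2288, 0.1549]
eef_rot: [0.999, -0.049, -0.001, -0.0]
force: [0.4, 0.3, -3.5]
gripper_width: 0.36
```

Run:
```python
from h import *
o=st(); print(delta([.5136,-.2285,.107],o))
im,_=grab("scene"); cv2.imwrite("pics/scene14c.png",cv2.cvtColor(cv2.resize(im[120:360,20:270],None,fx=2.5,fy=2.5),cv2.COLOR_RGB2BGR))
```

```text
t 27.45 pos [ 0.5133 -0.2288  0.1549] yawx -5.6 zax [-1.3e-03  7.0e-04 -1.0e+00] F [ 0.4  0.3 -3.5] w 33.5 j [-0.46 -0.11  1.77  0.    1.48 -0.37]
[ 0.03750933 -0.03214424  4.78538414]
```

View pics/scene14c.png

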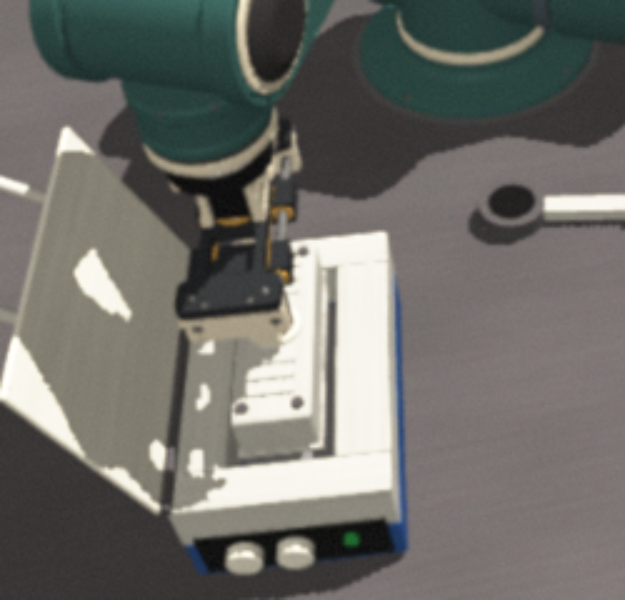

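The cover has entered the opening with gaps all round. I keep lowering, slower near the floor.

Emit:
move_arm(motion=[0,0,0.8,0,0,0,0,0,1,0,0,0,0,0,1,0,0,0,0,0,0.8,0,0,0,0,0,0.5,0,0,0,0,0,0.2,0,0,0,0,0,0,0,0,0])

```text
time_s: 28.2
ee_pos: [0.5135, -0.229, 0.1127]
eef_rot: [0.999, -0.049, -0.0, -0.0]
force: [0.5, 1.1, -4.7]
gripper_width: 0.358
```

Emit:
move_arm(motion=[0,0,0.15,0,0,0,0,0,0.15,0,0,0,0,0,0,0,0,0])

```text
time_s: 28.5
ee_pos: [0.5135, -0.229, 0.1098]
eef_rot: [0.999, -0.049, 0.0, -0.0]
force: [-0.2, 0.2, -5.3]
gripper_width: 0.361
```

Emit:
move_arm(motion=[0,0,0.1,0,0,0,0,0,0.1,0,0,0,0,0,0.05,0,0,0,0,0,0,0,0,0])

```text
time_s: 28.9
ee_pos: [0.5135, -0.229, 0.1073]
eef_rot: [0.999, -0.049, -0.0, -0.0]
force: [-0.1, 0.5, -4.7]
gripper_width: 0.362
```

Emit:
move_arm(motion=[0,0,0.1,0,0,0,0,0,0,0,0,0])

```text
time_s: 29.1
ee_pos: [0.5136, -0.229, 0.1071]
eef_rot: [0.999, -0.049, 0.0, 0.0]
force: [-4.9, 2.0, 4.9]
gripper_width: 0.36
```

Contact: the vertical force went from -4.7 to +4.9 N at just the expected height. I release and rise.

Emit:
move_arm(motion=[0,0,0,0,0,0,0,0,0,0,0,0,0,0,0,0,0,0,0,0,0,0,0,0], claw=6.5)

```text
time_s: 29.5
ee_pos: [0.5136, -0.2291, 0.1064]
eef_rot: [0.999, -0.049, 0.0, 0.0]
force: [-0.0, -0.7, -0.0]
gripper_width: 0.652
```

Emit:
move_arm(motion=[0,0,-1,0,0,0,0,0,-2,0,0,0,0,0,-3,0,0,0,0,0,-4,0,0,0,0,0,-4,0,0,0,0,0,-3,0,0,0,0,-4.5,0,0,0,0,0,-4.5,0,0,0,0,0,-4.5,0,0,0,0,0,-4.5,0,0,0,0,0,-4.5,0,0,0,0,0,-4.5,0,0,0,0,0,0,0,0,0,0,0,0,0,0,0,0])

```text
time_s: 30.9
ee_pos: [0.5398, 0.0405, 0.2769]
eef_rot: [0.999, -0.048, 0.0, 0.0]
force: [-1.4, -0.5, -0.3]
gripper_width: 0.697
```

Run:
```python
from h import *
np.set_printoptions(precision=4,suppress=True)
o=st()
for n in("top","scene"):
    im,d=grab(n,n+"15")
    v,u=np.indices(d.shape); P=towld(n,np.c_[u.ravel(),v.ravel()],d.ravel()).reshape(*d.shape,3); z=P[...,2]
    r=(d>0)&(abs(P[...,0]-.513)<.1)&(abs(P[...,1]+.229)<.04)
    b=r&(z>.092)&(z<.108); q=P[b]; c,*_=np.linalg.lstsq(np.c_[q[:,:2]-q[:,:2].mean(0),np.ones(len(q))],q[:,2],rcond=None)
    print(n,'block',b.sum(),cv2.minAreaRect((q[:,:2]*1000).astype(np.float32)),'plane tilt deg/height',np.degrees(c[:2]),c[2])
    t=r&(z>.13); print('neck',P[t].mean(0),P[t][:,2].max())
    for s in manip.silhouettes(n,"cover_center")[:2]: print(s['score'],s['box'])
```

```text
t 30.9 pos [0.5398 0.0405 0.2769] yawx -5.48 zax [ 0.0004 -0.0001 -1.    ] F [-1.4 -0.5 -0.3] w 64.9 j [ 0.03 -0.19  1.64 -0.    1.68  0.12]
top block 1939 ((512.947021484375, -228.95498657226562), (199.82704162597656, 79.84481811523438), 0.012525681406259537) plane tilt deg/height [ 0.0516 -0.2503] 0.09910593997118705
neck [ 0.5115 -0.2284  0.1379] 0.14235280728111588
0.96 [397.1, 197.9, 30.2, 77.2]
0.93 [108.0, 266.9, 64.4, 76.1]
scene block 2031 ((512.989501953125, -229.02320861816406), (79.93090057373047, 199.9404296875), 89.97296905517578) plane tilt deg/height [0.0672 0.0075] 0.10015371931687016
neck [ 0.5174 -0.2291  0.1386] 0.14267341945618806
0.87 [137.5, 269.0, 42.0, 75.4]
0.82 [417.9, 188.8, 65.9, 58.0]
```

View pics/scene15.png

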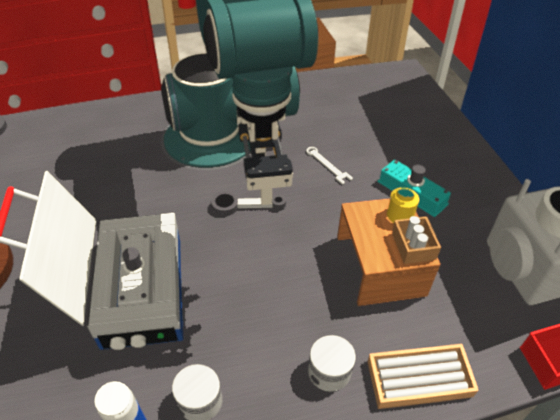

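View pics/top15.png

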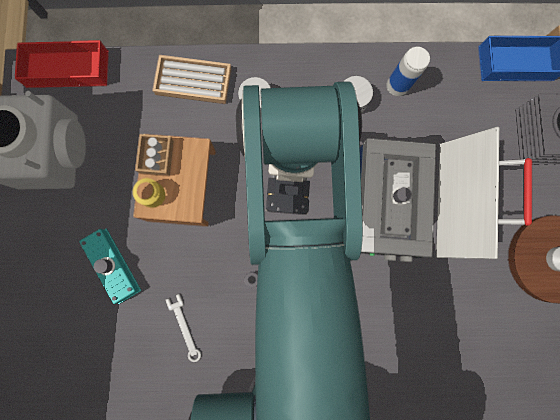

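The cover lies flat in the well: its top is at about 100 mm with under 0.3° tilt, and its neck shows at (133,258) in the scene. The lid is open, nothing else has moved, and the arm is clear. I hand in.

Run:
```python
from h import *
print(manip.finish_job())
```

```text
the job is handed in; nothing more can be done
None
```

I handed the job in at about 31 s of the 72 s allowed. The cleaner's lid is open and the rocker cover rests flat on the floor of the well. No verdict was reported.

- **Lid:** I pinched the bar and followed its arc at about 0.6 rad/s. I let go at about 110°, just short of the stop, and it has stayed open.
- **Cover:** I drew the grey cover 16.5 cm out by its exposed end and let it stand on the bench. I then gripped it by the neck, turned it 85° and lowered it until it touched the floor of the well.

**Last checks:**
- The block's top is about 99–100 mm above the bench, where 100 mm is expected. It tilts by less than 0.3°.
- The lid is open and the other things look unmoved in both pictures. The arm is clear of everything.

**What went wrong or disagreed:**
- My first pull call was refused because the row was miscounted. The release and lift I had queued after it still ran, so I gripped the end again. The cover had not moved.
- The lid arc was slightly too tight early on, with a push of about 31 N at the wrist until I corrected it. The wrist limit is 120 N.
- The two cameras disagreed by 4–6 mm in x, so I used averages. The clearance in the well was enough for that.

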